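# Vent the bench air receiver through its lock-nut valve

### The job

Vent the small air receiver on the bench: unscrew the knurled lock nut of the valve on its top (counter-clockwise seen from above) until it is backed all the way out on its pin, then press the freed valve tip straight down about 3.5 mm and hold it there for a good second, gently, never bottoming it, and let it spring back up. Leave the nut backed out, and do not disturb the other things on the bench.

Things in the scene. Friction and masses are not known exactly. Their poses are not given: they have to be found in the camera images.
- tank: Air receiver, fixed to the bench: a lying aluminium drum 80 mm in diameter and 200 mm long with dark straps and feet and a round gauge at its +y end. Origin: centre of its underside on the bench; its y axis runs along the drum, z up. Top of the drum 92 mm above the bench.
- boss_top (a point): Centre of the top face of the round boss (26 mm wide, 102 mm above the bench) in the middle of the drum's top. The valve's 9 mm brass stem stands upright on it, its axis through this point. The valve is screwed in to a depth that differs from start to start and is not measured: the stem ends h + 26 mm above this point, with h from 2 to 24 mm. Find h by touch or sight.
- nut (a joint): Knurled steel lock nut, 13 mm wide, 10 mm high, on the valve pin's coarse thread. Turn in rad, growing counter-clockwise seen from above: 0 screwed home (underside on the stem's end, h + 26 mm above boss_top), 4.6 end stop (all the way out). It rises 8 mm per full turn. Starts at 0 to 0.5. Turning takes about 0.035 N m; it stays where left.
- pin (a joint): Brass valve pin, 5 mm thick, flat tip 7.4 mm wide, standing up through the nut and carrying it; tip top h + 56 mm above boss_top. Value: depth pressed in m, 0 when up. Springs back: 3 N at first plus 2.5 N per mm (12 N at 3.5 mm). Goes down only as far as the nut was raised from home; with the nut home it is locked, rigid. Deeper than 5 mm damages the seat.
- tip (a joint): Valve tip: flat brass head of the pin, 7.4 mm wide and 6 mm high, its top 20 mm above the top of the nut when the nut is home. The value is only its slight swivel on the pin (up to 0.02 rad either way), of no use. It is bruised by a push of more than 20 N, also while the pin is locked.
- screwdriver: Bystander: screwdriver lying near the receiver, loose. Origin: centre of its underside.
- tip_pot: Bystander: dark turned-wood pot on a foot, 46 mm wide and 52 mm high, loose, upright. Origin: centre of its underside.
- tub: Bystander: clear plastic open tub 85 x 110 x 35 mm, loose. Origin: centre of its underside.
- meter: Bystander: black hand multimeter lying on its back, 150 x 85 x 46 mm, loose. Origin: centre of its underside.

How it is judged:
On the way, in this order (a step that is already met when the one before it is completed fails the run):
1. the lock nut is backed out past 4.0 rad while the pin is up (value of joint nut above 4 rad and value of joint pin below 0.001 m), for 0.2 s.
2. the freed valve tip is held pressed 2.5 to 5 mm deep for a second (value of joint pin between 0.0025 and 0.005 m), for 0.9 s.
At the end, for the whole second after the job is handed in: The tip has sprung back up (pressed less than 0.8 mm) and the nut is still backed out (over 3.9 rad) (value of joint pin below 0.0008 m and value of joint nut above 3.9 rad); the robot touches nothing.
It fails at once if the valve tip is pressed more than 5 mm deep (value of joint pin above 0.005 m).
It fails at once if the robot pushes on the receiver with more than 20 N (contact force between the arm and tank above 20 N).
It fails at once if a bystander is moved more than 30 mm (distance of any of screwdriver, tip_pot, tub, meter from where it was at the start of the episode above 0.03 m).
It fails at once if the valve tip is pushed with more than 20 N, locked or free (contact force between the fingers and tip above 20 N).
It also fails if it takes over 69 s, if anything falls off the work surface, if the arm or the gripper's body presses on something with over 40 N, if the wrist force passes 120 N, or if a joint passes its speed limit or range.

### The arm

A 6-joint arm with a two-finger parallel gripper is mounted at the origin on the work surface. World frame = base frame: x ahead of the robot, y to its left, z up, the work surface at z = 0. Lengths are in m, angles in rad, forces in N, time in s.
With the tool pointing down it reaches from about 0.35 to 0.975 m from the base axis. Payload 4.9 kg.
Tool frame: the origin (TCP) lies at the very end of the fingers, on their centre line; the grasp point (between the pads) lies 19 mm behind it; z points along the fingers, y is the line along which they close (so a half turn about z gives the same grasp; the last joint's range is limited). The gripper opens to 85 mm and grips with 20 to 120 N. Pads are 22 mm wide; open, the fingers measure 114 mm over their backs; the gripper's body (76 mm by 85 mm) begins 54 mm behind the grasp point. The pads swing forward as they close: fully open they stand 13 mm farther back than shut.
Start: joints at [1.163, 0.053, 1.613, -0, 1.476, -0.119], TCP at [0.178, 0.599, 0.231] pointing down, gripper open.
Joint ranges: [-3.01, 3.01], [-1.01, 2.22], [0.06, 2.58], [-1.02, 4.17], [0.09, 2.62], [-3.14, 3.14]. Speed limits (rad/s): [2.57, 2.57, 3.14, 3.14, 3.14, 3.14].

### API

Orientations are given as a rotation vector (axis times angle).
In Python, from station import get_obs, optics, ctrl gives the robot as it stands.
- The arm moves only by the shell command python3 -m pendant 'ROWS' [FORCE]. ROWS is JSON, a list of rows, each a list of 3 entries, a list of its own where there are three numbers: the shift along the tool's x, y, z in mm, then the turn, a rotation vector about the tool's x, y, z in rad, then the opening, from 0 (shut) to 1 (fully open). A call has 1 to 12 rows; each row shifts and turns the commanded pose from where the row before left it, along the tool's axes as they then stand; what a row does not reach is not made up. A row lasts 1/12 s, in which the tool goes at most 41.7 mm and 7.16 degrees, less where a joint would pass 70% of its speed; a pose out of reach is approached as far as the arm can. A call is refused whole if a number of a shift passes 41.7 or a number of a turn 0.125, either way. A call with a gripper value outside its range is refused whole. The fingers move at their own pace and stop on an object; FORCE is the grip in N (left out, the last holds). Time passes only in rows, so rows that do not move let the fingers close. It gives the time, the measured TCP pose, the force, the opening and the grip force at its end, in the units of the state.
- get_obs(): the state, without advancing time (a new reading comes with each control period).
- optics.get_image(name): name is "scene" or "side" or "wrist"; returns the picture (420x560x3 uint8, red, green, blue); there is no depth.
- optics.camera_model(name): a dict with "fx", "fy", "cx", "cy" (pixels), "cam_to_world" (4x4, takes a point from camera to world coordinates). Camera axes: x right, y up, looking along -z (the intrinsics and any distortion apply to the point x, -y, -z); pixel columns grow to the right and rows downward; lengths in m; the calibration is good to about 2 mm. A picture is of the moment at which its call begins: read the wrist's pose just before it. camera_model takes no time and is no camera call; for the wrist camera it gives the pose at the moment of the call.
- ctrl.finish_job(): hands the job in; it is judged then, once.
The state is a dict: "t": time; "q": joint angles; "dq": joint speeds; "effort": joint torques, N m; "tool_pos": TCP position; "tool_rot": TCP orientation; "contact_force": force on the tool from outside, world axes, zero at the start; "wrist_torque": the same for the moment, N m; "opening": finger opening in m; "grip_force": force on a finger pad.
Only numpy, scipy, OpenCV 4.12 (cv2) and the standard library are available. Lean on these libraries where they do the work, as an engineer would, in place of code of your own. Each camera call takes 0.05 s, during which the arm holds its last target. There are 200 camera calls.

## Working session

There is one attempt and no reset: what is moved stays moved. The work goes in short steps, Python scripts to look and compute and a shell command to move; the robot and the scene stay as the last step left them, time stands still between calls to the robot, and variables do not carry over. Pictures are saved under pics/ and viewed, at most 10 in all, crops included, and the job is handed in when it is done.

```bash
mkdir -p pics; ls; python3 - <<'E'
from station import get_obs, optics, ctrl
import cv2,numpy as np
o=get_obs();print({k:np.round(v,3) for k,v in o.items()})
for n in("scene","side"):
    m=optics.camera_model(n);print(n,m)
    im=optics.get_image(n)[:,:,::-1]
    cv2.imwrite(f"pics/{n}.png",cv2.resize(im,(800,600),interpolation=cv2.INTER_CUBIC))
E
```

```text
pics
{'t': np.float64(0.0), 'q': array([ 1.163,  0.053,  1.614, -0.   ,  1.476, -0.119]), 'dq': array([-0.002, -0.001,  0.   , -0.002,  0.001,  0.001]), 'effort': array([ 0.0000e+00, -3.9369e+01, -3.7017e+01, -0.0000e+00,  7.0000e-03,
        0.0000e+00]), 'tool_pos': array([0.178, 0.599, 0.23 ]), 'tool_rot': array([-4.520e-01, -3.108e+00,  3.000e-03]), 'contact_force': array([-0.727,  0.657, -0.718]), 'wrist_torque': array([ 0.023, -0.02 , -0.02 ]), 'grip_force': np.float64(0.0), 'opening': np.float64(0.085)}
scene {'fx': 379.06566019389095, 'fy': 379.06566019389095, 'cx': 276.7334512923601, 'cy': 205.9797289940749, 'cam_to_world': array([[-0.63310497, -0.49583026,  0.59441606,  0.99045   ],
       [ 0.77382494, -0.38624975,  0.50200208,  0.33221671],
       [-0.01931477,  0.77779398,  0.62822246,  0.52202856],
       [ 0.        ,  0.        ,  0.        ,  1.        ]])}
side {'fx': 440.2167616965566, 'fy': 440.2167616965566, 'cx': 277.6914498139191, 'cy': 209.68512826625815, 'cam_to_world': array([[ 0.8176506 ,  0.35683512, -0.4517922 ,  0.2170557 ],
       [-0.5756411 ,  0.51927915, -0.63165378, -0.54225149],
       [ 0.00921002,  0.77654225,  0.62999786,  0.63685476],
       [ 0.        ,  0.        ,  0.        ,  1.        ]])}
```

View pics/scene.png

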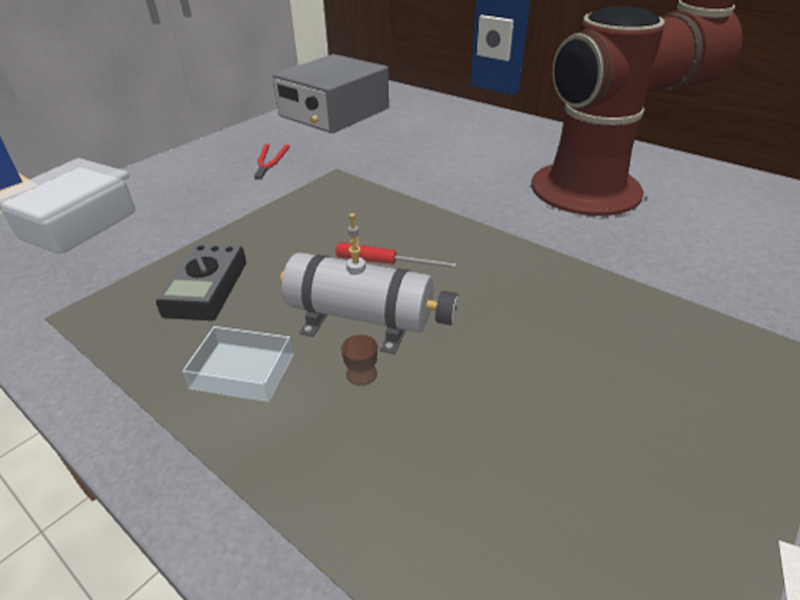

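View pics/side.png

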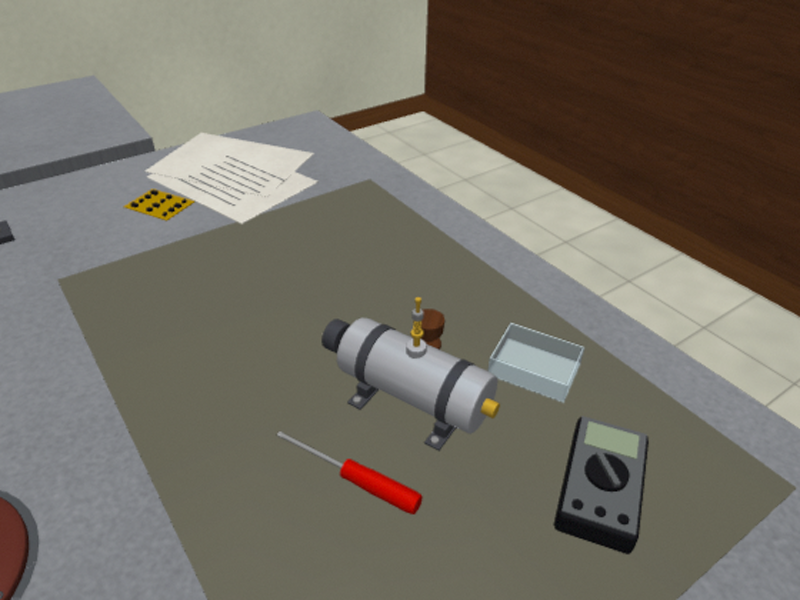

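The scene view shows the valve at about (353,215) for the tip and (355,265) for the boss. In the side view the tip is at (418,299) and the boss at (416,347), both in 800x600 scale. I'll enlarge both.

```bash
python3 - <<'E'
from station import optics
import cv2,numpy as np
a=optics.get_image("scene")[140:200,227:267,::-1]
b=optics.get_image("side")[200:260,272:312,::-1]
f=lambda i:cv2.resize(i,None,fx=10,fy=10,interpolation=cv2.INTER_CUBIC)
cv2.imwrite("pics/crop1.png",np.hstack([f(a),f(b)]))
E
```

```text
(no output)
```

View pics/crop1.png

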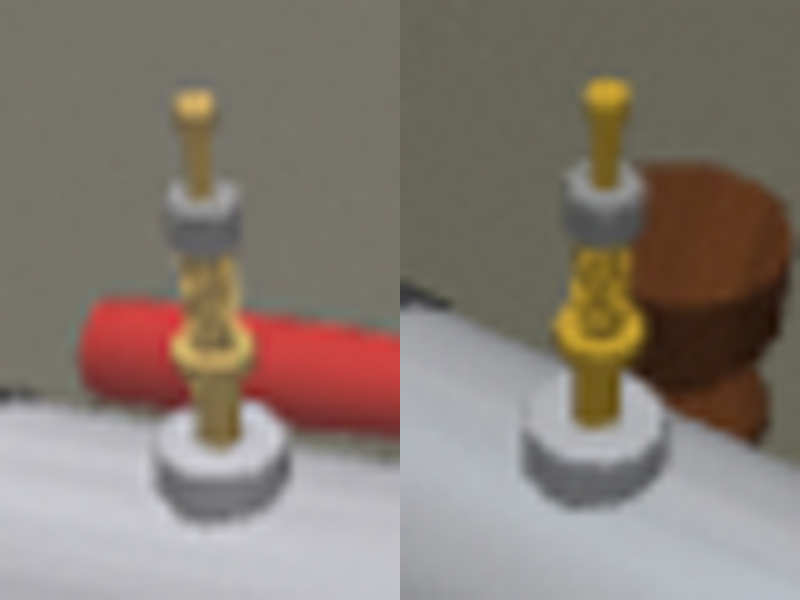

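The crops show the tip top, the nut top and the boss top clearly. I'll triangulate them from crop pixels, scene (195,100), (203,200), (224,440) and side (208,93), (205,187), (195,414).

```bash
cat > tri.py <<'E'
import numpy as np
from station import optics
def ray(n,p,m=None):
    m=m or optics.camera_model(n);T=m["cam_to_world"]
    d=T[:3,:3]@np.array([(p[0]-m["cx"])/m["fx"],-(p[1]-m["cy"])/m["fy"],-1])
    return T[:3,3],d/np.linalg.norm(d)
def tri(rs):
    A=[np.eye(3)-np.outer(d,d) for _,d in rs]
    X=np.linalg.solve(sum(A),sum(a@o for a,(o,_) in zip(A,rs)))
    return X,[np.linalg.norm(a@(X-o))*1e3 for a,(o,_) in zip(A,rs)]
E
python3 - <<'E'
from tri import *
c=lambda p,o:(o[0]+(p[0]+.5)/10-.5,o[1]+(p[1]+.5)/10-.5)
for n,a,b in [("tip",(195,100),(208,93)),("nut",(203,200),(205,187)),("boss",(224,440),(195,414))]:
    X,e=tri([ray("scene",c(a,(227,140))),ray("side",c(b,(272,200)))]);print(n,X.round(4),np.round(e,1))
# gauge / ends (800-scale pixels) on drum axis z~.052
for n,p in [("scene",(448,307)),("scene",(283,277)),("side",(337,336)),("side",(490,408))]:
    o,d=ray(n,(p[0]*.7,p[1]*.7));print(n,p,(o+d*(.052-o[2])/d[2]).round(3))
for n,p,z in [("scene",(360,380),0),("scene",(360,345),.05),("scene",(368,252),.01),("scene",(202,280),.046),("scene",(240,350),.02)]:
    o,d=ray(n,(p[0]*.7,p[1]*.7));print(n,p,(o+d*(z-o[2])/d[2]).round(3))
print(optics.camera_model("wrist"))
E
```

```text
tip [ 0.5704 -0.0909  0.1744] [0.3 0.3]
nut [ 0.5706 -0.0907  0.1536] [0.3 0.3]
boss [ 0.5709 -0.0901  0.1002] [0.3 0.3]
scene (448, 307) [0.523 0.029 0.052]
scene (283, 277) [ 0.615 -0.197  0.052]
side (337, 336) [0.523 0.026 0.052]
side (490, 408) [ 0.609 -0.192  0.052]
scene (360, 380) [ 0.66 -0.01  0.  ]
scene (360, 345) [ 0.649 -0.016  0.05 ]
scene (368, 252) [ 0.447 -0.184  0.01 ]
scene (202, 280) [ 0.688 -0.292  0.046]
scene (240, 350) [ 0.732 -0.157  0.02 ]
{'fx': 356.3128359305331, 'fy': 356.3128359305331, 'cx': 274.9830168054559, 'cy': 211.03818809243037, 'cam_to_world': array([[ 0.28495673, -0.92522784, -0.25050569,  0.11509458],
       [ 0.95853979,  0.27476224,  0.07554595,  0.61782622],
       [-0.00106772, -0.261647  ,  0.96516305,  0.37347624],
       [ 0.        ,  0.        ,  0.        ,  1.        ]])}
```

```bash
cat > go.py <<'E'
import numpy as np,sys
from scipy.spatial.transform import Rotation as R
from station import get_obs
def to(p):
    o=get_obs();r=R.from_rotvec(o["tool_rot"]);M=r.as_matrix()
    print("t",o["t"].round(2),"pos",np.round(o["tool_pos"],4),"q",np.round(o["q"],3),"F",np.round(o["contact_force"],1),"Tq",np.round(o["wrist_torque"],2),"op",round(float(o["opening"]),4),"gf",round(float(o["grip_force"]),1))
    print("y",M[:,1].round(3),"z",M[:,2].round(4),"shift mm",((M.T@(np.array(p)-o["tool_pos"]))*1e3).round(1))
if __name__=="__main__": to([float(a) for a in sys.argv[1:4]])
E
python3 go.py .5705 -.0905 .23
```

```text
Traceback (most recent call last):
  File "go.py", line 8, in <module>
    if __name__=="__main__": to([float(a) for a in sys.argv[1:4]])
                             ~~^^^^^^^^^^^^^^^^^^^^^^^^^^^^^^^^^^^
  File "go.py", line 6, in to
    print("t",o["t"].round(2),"pos",np.round(o["tool_pos"],4),"q",np.round(o["q"],3),"F",np.round(o["contact_force"],1),"Tq",np.round(o["wrist_torque"],2),"op",round(float(o["opening"]),4),"gf",round(float(o["grip_force"]),1))
              ^^^^^^^^^^^^
AttributeError: 'float' object has no attribute 'round'
```

```bash
sed -i 's/o\["t"\].round(2)/round(float(o["t"]),2)/' go.py; python3 go.py .5705 -.0905 .23
```

```text
t 0.2 pos [0.1778 0.5988 0.2305] q [ 1.163  0.053  1.614 -0.     1.476 -0.119] F [0.1 0.3 0.5] Tq [ 0.02 -0.01 -0.  ] op 0.0852 gf 0.0
y [ 0.285  0.959 -0.001] z [-5.0e-04 -1.2e-03 -1.0e+00] shift mm [-572.7 -548.9    1.1]
```

```bash
python3 -m pendant '[[[-28.6,-27.4,0],[0,0,0],1],[[-28.6,-27.4,0],[0,0,0],1],[[-28.6,-27.4,0],[0,0,0],1],[[-28.6,-27.4,0],[0,0,0],1],[[-28.6,-27.4,0],[0,0,0],1],[[-28.6,-27.4,0],[0,0,0],1],[[-28.6,-27.4,0],[0,0,0],1],[[-28.6,-27.4,0],[0,0,0],1],[[-28.6,-27.4,0],[0,0,0],1],[[-28.6,-27.4,0],[0,0,0],1]]' 20
python3 -m pendant '[[[-28.6,-27.4,0],[0,0,0],1],[[-28.6,-27.4,0],[0,0,0],1],[[-28.6,-27.4,0],[0,0,0],1],[[-28.6,-27.4,0],[0,0,0],1],[[-28.6,-27.4,0],[0,0,0],1],[[-28.6,-27.4,0],[0,0,0],1],[[-28.6,-27.4,0],[0,0,0],1],[[-28.6,-27.4,0],[0,0,0],1],[[0,0,0],[0,0,0.12],1],[[0,0,0],[0,0,0.12],1],[[0,0,0],[0,0,0.12],1],[[0,0,0],[0,0,0],1]]'
python3 go.py .5705 -.0905 .23
```

```text
t: 1.03
tool_pos: [0.3745, 0.2532, 0.2313]
tool_rot: [0.451, 3.109, 0.0]
contact_force: [0.3, -0.2, -0.1]
opening: 0.0856
grip_force: 0.0
t: 2.03
tool_pos: [0.531, -0.0207, 0.231]
tool_rot: [-1.005, -2.976, 0.0]
contact_force: [-0.3, -0.9, 0.6]
opening: 0.0859
grip_force: 0.0
t 2.03 pos [ 0.531  -0.0207  0.231 ] q [-0.179 -0.172  1.829  0.     1.486 -1.098] F [-0.3 -0.9  0.6] Tq [0.01 0.   0.06] op 0.0859 gf 0.0
y [ 0.606  0.795 -0.   ] z [-6.e-04  2.e-04 -1.e+00] shift mm [-73.8 -31.5   0.9]
```

```bash
python3 -m pendant '[[[-36.9,-15.7,0],[0,0,0],1],[[-36.9,-15.7,0],[0,0,0],1],[[0,0,0],[0,0,0.12],1],[[0,0,0],[0,0,0.12],1],[[0,0,0],[0,0,0.12],1],[[0,0,0],[0,0,0.12],1],[[0,0,0],[0,0,0.12],1],[[0,0,0],[0,0,0.12],1],[[0,0,0],[0,0,0.12],1],[[0,0,0],[0,0,0.12],1],[[0,0,0],[0,0,0.12],1],[[0,0,0],[0,0,0.12],1]]' >/dev/null
python3 -m pendant '[[[0,0,0],[0,0,0.12],1],[[0,0,0],[0,0,0.12],1],[[0,0,0],[0,0,0.12],1],[[0,0,0],[0,0,0.12],1],[[0,0,0],[0,0,0.12],1],[[0,0,0],[0,0,0.12],1],[[0,0,0],[0,0,0.12],1],[[0,0,0],[0,0,0.12],1],[[0,0,0],[0,0,0.12],1],[[0,0,0],[0,0,0.12],1],[[0,0,0],[0,0,0.12],1],[[0,0,0],[0,0,0.12],1]]' >/dev/null
python3 -m pendant '[[[0,0,0],[0,0,0.12],1],[[0,0,0],[0,0,0.12],1],[[0,0,0],[0,0,0.12],1],[[0,0,0],[0,0,0.12],1],[[0,0,0],[0,0,0.12],1],[[0,0,0],[0,0,0.12],1],[[0,0,0],[0,0,0.12],1],[[0,0,0],[0,0,0.12],1],[[0,0,0],[0,0,0.12],1],[[0,0,0],[0,0,0.0],1],[[0,0,0],[0,0,0],1],[[0,0,0],[0,0,0],1]]' >/dev/null
python3 go.py .5705 -.0905 .23
python3 - <<'E'
from tri import *
import cv2
m=optics.camera_model("wrist");im=optics.get_image("wrist")[:,:,::-1]
T=m["cam_to_world"]
for z in (.1755,.1555,.102):
    c=T[:3,:3].T@(np.array([.5705,-.0905,z])-T[:3,3]);print(z,m["cx"]-m["fx"]*c[0]/c[2],m["cy"]+m["fy"]*c[1]/c[2])
np.save("w1.npy",T)
cv2.imwrite("pics/w1.png",im)
E
```

```text
t 5.03 pos [ 0.5708 -0.0897  0.2312] q [-0.285 -0.059  1.724 -0.     1.476  2.509] F [-0.  -0.3 -0.4] Tq [ 0.03  0.   -0.03] op 0.0853 gf 0.0
y [-0.94  -0.341  0.   ] z [-1.e-04 -0.e+00 -1.e+00] shift mm [0.6 0.5 1.2]
0.1755 276.8329741042331 230.2809206072759
0.1555 276.7024166024675 220.5149974822173
0.102 276.44174860478415 201.01658802957772
```

View pics/w1.png

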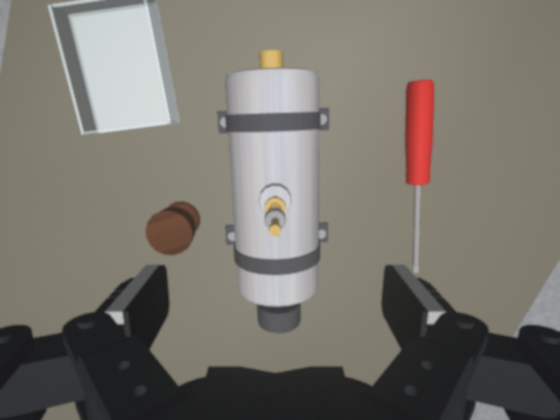

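Wrist view: tip at (276,230) and nut at (275,218), within about 1–2 px of the prediction and centred between the fingers. I'll descend around the nut and close partway.

```bash
python3 -m pendant '[[[0.6,0.5,16],[0,0,0],1],[[0,0,20],[0,0,0],1],[[0,0,20],[0,0,0],1],[[0,0,20],[0,0,0],1],[[0,0,18],[0,0,0],0.3],[[0,0,0],[0,0,0],0.3],[[0,0,0],[0,0,0],0.3],[[0,0,0],[0,0,0],0.3],[[0,0,0],[0,0,0],0.3],[[0,0,0],[0,0,0],0.3]]' 20
python3 go.py .5705 -.0905 .137
python3 - <<'E'
from station import optics
import cv2,numpy as np
a=optics.get_image("scene")[120:200,207:287,::-1]
b=optics.get_image("wrist")[170:250,230:310,::-1]
c=optics.get_image("side")[180:260,252:332,::-1]
f=lambda i:cv2.resize(i,(400,400),interpolation=cv2.INTER_CUBIC)
cv2.imwrite("pics/c2.png",np.hstack([f(a),f(c)]))
cv2.imwrite("pics/w2.png",optics.get_image("wrist")[:,:,::-1])
E
```

```text
t: 5.92
tool_pos: [0.5716, -0.0909, 0.1392]
tool_rot: [-2.568, 1.808, -0.004]
contact_force: [0.6, -0.0, -1.1]
opening: 0.0258
grip_force: 0.0
t 5.92 pos [ 0.5716 -0.0909  0.1392] q [-0.286  0.016  1.808  0.     1.314  2.511] F [ 0.6 -0.  -1.1] Tq [-0.   -0.02  0.04] op 0.0258 gf 0.0
y [-0.941 -0.337 -0.002] z [ 2.9e-03 -8.0e-04 -1.0e+00] shift mm [-0.8  0.9  2.2]
```

View pics/c2.png

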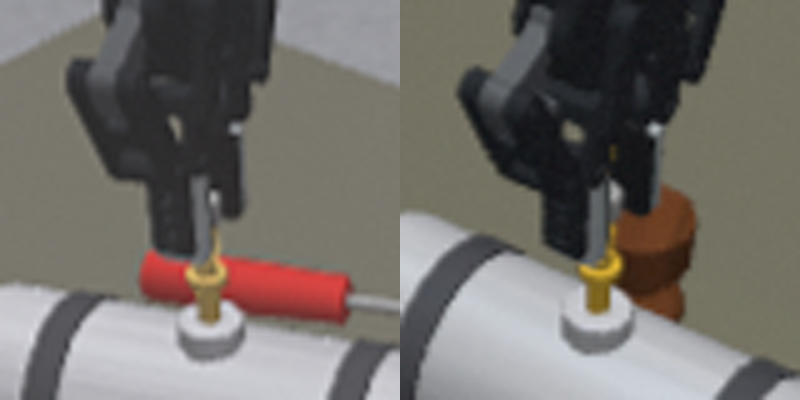

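View pics/w2.png

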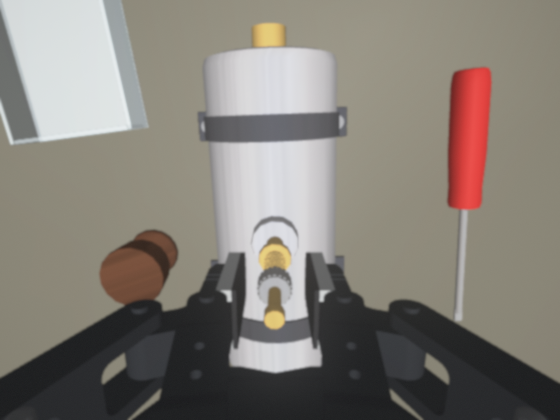

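```bash
python3 - <<'E'
from tri import *
m=optics.camera_model("wrist");m1=dict(m,cam_to_world=np.load("w1.npy"))
X,e=tri([ray("",(275.3,229.5),m1),ray("",(275,317.5),m)]);print("tip",X,e)
T=m["cam_to_world"]
for n,p in (("tip",[.5705,-.0905,.1755]),("nut",[.5705,-.0905,.1555]),("boss",[.5705,-.0905,.102])):
    c=T[:3,:3].T@(np.array(p)-T[:3,3]);print(n,m["cx"]-m["fx"]*c[0]/c[2],m["cy"]+m["fy"]*c[1]/c[2])
E
python3 go.py .5705 -.0905 .137
```

```text
tip [ 0.57124686 -0.09011684  0.1737053 ] [np.float64(0.06572989239251292), np.float64(0.06572989239233115)]
tip 277.2838938113901 320.15428614366
nut 277.05758663544435 291.5497113302895
boss 276.6782781503225 243.60621199284225
t 6.12 pos [ 0.5709 -0.0907  0.138 ] q [-0.286  0.017  1.81   0.     1.314  2.512] F [-0.  -0.6  0. ] Tq [ 0.03  0.01 -0.01] op 0.0253 gf 0.0
y [-0.942 -0.337 -0.001] z [ 1.1e-03 -3.0e-04 -1.0e+00] shift mm [-0.3  0.3  1. ]
```

```bash
python3 -m pendant '[[[0,0,0],[0,0,0],0.2],[[0,0,0],[0,0,0],0.1],[[0,0,0],[0,0,0],0],[[0,0,0],[0,0,0],0],[[0,0,0],[0,0,0],0],[[0,0,0],[0,0,0],0]]' 20;python3 go.py .571 -.0905 .138
```

```text
t: 6.62
tool_pos: [0.5711, -0.0906, 0.1377]
tool_rot: [-2.568, 1.808, -0.002]
contact_force: [2.9, 1.3, 0.8]
opening: 0.0117
grip_force: 19.6
t 6.62 pos [ 0.5711 -0.0906  0.1377] q [-0.286  0.017  1.81   0.     1.313  2.512] F [2.9 1.3 0.8] Tq [ 0.19 -0.45 -0.02] op 0.0117 gf 19.6
y [-0.942 -0.337 -0.001] z [ 1.3e-03  1.0e-04 -1.0e+00] shift mm [-0.1  0.1 -0.3]
```

```bash
python3 -m pendant '[[[0,-0.3,-0.15],[0,0,-0.12],0],[[0,0,-0.15],[0,0,-0.12],0],[[0,0,-0.15],[0,0,-0.12],0],[[0,0,-0.15],[0,0,-0.12],0],[[0,0,-0.15],[0,0,-0.12],0],[[0,0,-0.15],[0,0,-0.12],0],[[0,0,-0.15],[0,0,-0.12],0],[[0,0,-0.15],[0,0,-0.12],0],[[0,0,0],[0,0,0],0],[[0,0,0],[0,0,0],0]]' 20;python3 go.py .571 -.0905 .138
```

```text
t: 7.45
tool_pos: [0.5712, -0.0905, 0.1389]
tool_rot: [-3.113, 0.423, -0.001]
contact_force: [3.3, 1.1, 3.0]
opening: 0.0112
grip_force: 19.6
t 7.45 pos [ 0.5712 -0.0905  0.1389] q [-0.286  0.017  1.808  0.     1.316  1.555] F [3.3 1.1 3. ] Tq [ 0.19 -0.38 -0.01] op 0.0112 gf 19.6
y [-0.267 -0.964 -0.   ] z [ 8.e-04  1.e-04 -1.e+00] shift mm [-0.2  0.1  0.9]
```

```bash
python3 -m pendant '[[[0,0,-0.2],[0,0,-0.12],0],[[0,0,-0.2],[0,0,-0.12],0],[[0,0,-0.16],[0,0,-0.12],0],[[0,0,-0.16],[0,0,-0.12],0],[[0,0,-0.16],[0,0,-0.12],0],[[0,0,-0.15],[0,0,-0.12],0],[[0,0,-0.15],[0,0,-0.12],0],[[0,0,-0.15],[0,0,-0.12],0],[[0,0,-0.15],[0,0,-0.12],0],[[0,0,-0.15],[0,0,-0.12],0],[[0,0,-0.15],[0,0,-0.12],0],[[0,0,-0.15],[0,0,-0.12],0]]';python3 go.py .571 -.0905 .138
python3 -m pendant '[[[0,0,-0.15],[0,0,-0.12],0],[[0,0,-0.15],[0,0,-0.12],0],[[0,0,-0.15],[0,0,-0.12],0],[[0,0,-0.15],[0,0,-0.12],0],[[0,0,-0.15],[0,0,-0.12],0],[[0,0,-0.15],[0,0,-0.12],0],[[0,0,-0.15],[0,0,-0.12],0],[[0,0,-0.15],[0,0,-0.12],0],[[0,0,0],[0,0,0],0],[[0,0,0],[0,0,0],0]]';python3 go.py .571 -.0905 .138
```

```text
t: 8.45
tool_pos: [0.5711, -0.0903, 0.1407]
tool_rot: [-2.614, -1.742, -0.001]
contact_force: [2.6, 1.8, 2.2]
opening: 0.0116
grip_force: 19.6
t 8.45 pos [ 0.5711 -0.0903  0.1407] q [-2.860e-01  1.500e-02  1.807e+00  1.000e-03  1.319e+00  1.090e-01] F [2.6 1.8 2.2] Tq [ 0.24 -0.45 -0.02] op 0.0116 gf 19.6
y [ 0.923 -0.385  0.   ] z [ 7.e-04  5.e-04 -1.e+00] shift mm [-0.2 -0.   2.7]
t: 9.28
tool_pos: [0.571, -0.0903, 0.1419]
tool_rot: [-1.525, -2.747, -0.001]
contact_force: [0.8, 2.5, 2.5]
opening: 0.0119
grip_force: 19.7
t 9.28 pos [ 0.571  -0.0903  0.1419] q [-2.860e-01  1.300e-02  1.806e+00  1.000e-03  1.322e+00 -8.430e-01] F [0.8 2.5 2.5] Tq [ 0.44 -0.32 -0.01] op 0.0119 gf 19.7
y [0.849 0.529 0.001] z [ 3.e-04  5.e-04 -1.e+00] shift mm [-0.2 -0.1  3.9]
```

```bash
python3 -m pendant '[[[0,0,-0.15],[0,0,-0.12],0],[[0,0,-0.15],[0,0,-0.12],0],[[0,0,-0.15],[0,0,-0.12],0],[[0,0,-0.15],[0,0,-0.12],0],[[0,0,-0.15],[0,0,-0.12],0],[[0,0,-0.15],[0,0,-0.12],0],[[0,0,0],[0,0,0],0],[[0,0,0],[0,0,0],0]]';python3 go.py .571 -.0905 .138
python3 -m pendant '[[[0,0,-0.15],[0,0,-0.12],0],[[0,0,-0.15],[0,0,-0.12],0],[[0,0,0],[0,0,0],0],[[0,0,0],[0,0,0],0]]';python3 go.py .571 -.0905 .138
```

```text
t: 9.95
tool_pos: [0.5709, -0.0904, 0.1427]
tool_rot: [-0.46, -3.108, -0.0]
contact_force: [0.8, 3.3, 3.6]
opening: 0.0117
grip_force: 19.7
t 9.95 pos [ 0.5709 -0.0904  0.1427] q [-0.286  0.013  1.806  0.     1.323 -1.563] F [0.8 3.3 3.6] Tq [ 0.51 -0.24  0.01] op 0.0117 gf 19.7
y [0.29  0.957 0.   ] z [-0.e+00  3.e-04 -1.e+00] shift mm [-0.2 -0.1  4.7]
t: 10.28
tool_pos: [0.5709, -0.0904, 0.1429]
tool_rot: [0.086, 3.14, 0.0]
contact_force: [1.3, 3.2, 3.0]
opening: 0.0115
grip_force: 19.7
t 10.28 pos [ 0.5709 -0.0904  0.1429] q [-0.286  0.012  1.806  0.     1.324 -1.802] F [1.3 3.2 3. ] Tq [ 0.49 -0.24  0.01] op 0.0115 gf 19.7
y [0.054 0.999 0.   ] z [ 0.e+00  2.e-04 -1.e+00] shift mm [-0.1 -0.1  4.9]
```

```bash
python3 -m pendant '[[[0,0,-0.25],[0,0,-0.1],0],[[0,0,-0.25],[0,0,-0.1],0],[[0,0,0],[0,0,0],0],[[0,0,0],[0,0,0],0],[[0,0,0],[0,0,0],0]]';python3 go.py .571 -.0905 .138
python3 -m pendant '[[[0,0,0],[0,0,0],0.15],[[0,0,0],[0,0,0],0.3],[[0,0,0],[0,0,0],0.6],[[0,0,0],[0,0,0],0.6],[[0,0,0],[0,0,0],0.6],[[0,0,0],[0,0,0],0.6]]';python3 go.py .571 -.0905 .138
python3 - <<'E'
from station import optics
import cv2,numpy as np
a=optics.get_image("scene")[120:200,207:287,::-1]
c=optics.get_image("side")[180:260,252:332,::-1]
w=optics.get_image("wrist")[:,:,::-1]
m=optics.camera_model("wrist");np.save("w3.npy",m["cam_to_world"])
f=lambda i,s=(400,400):cv2.resize(i,s,interpolation=cv2.INTER_CUBIC)
cv2.imwrite("pics/c3.png",np.hstack([f(w[230:350,215:335],(600,600))]))
E
```

```text
t: 10.7
tool_pos: [0.5708, -0.0905, 0.1433]
tool_rot: [0.231, -3.133, -0.0]
contact_force: [1.1, 3.1, 3.3]
opening: 0.0114
grip_force: 19.7
t 10.7 pos [ 0.5708 -0.0905  0.1433] q [-0.286  0.012  1.805  0.     1.324 -2.004] F [1.1 3.1 3.3] Tq [ 0.47 -0.28 -0.17] op 0.0114 gf 19.7
y [-0.146  0.989  0.   ] z [-1.e-04  2.e-04 -1.e+00] shift mm [-0.2 -0.   5.3]
t: 11.2
tool_pos: [0.5706, -0.0907, 0.143]
tool_rot: [0.237, -3.132, 0.0]
contact_force: [0.3, 0.5, 1.5]
opening: 0.0513
grip_force: 0.0
t 11.2 pos [ 0.5706 -0.0907  0.143 ] q [-0.286  0.012  1.806 -0.     1.324 -2.008] F [0.3 0.5 1.5] Tq [ 0.02 -0.03 -0.03] op 0.0513 gf 0.0
y [-0.15   0.989 -0.   ] z [-6.e-04 -2.e-04 -1.e+00] shift mm [-0.4  0.2  5. ]
```

View pics/c3.png

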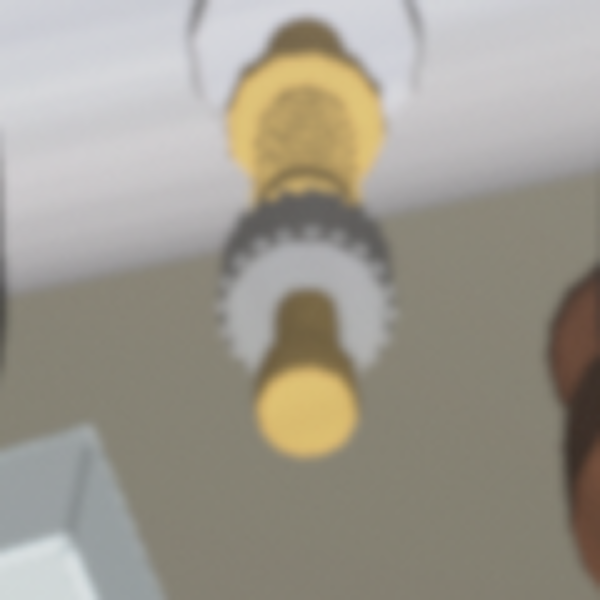

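The nut reached its end stop: wrist torque about z was −0.17, and the picture shows the nut raised clear of the stem with the tip free above it. Next I'll retract, shut the fingers and feel for the tip.

```bash
python3 -m pendant '[[[0,0,-15],[0,0,0],0.6],[[0,0,-20],[0,0,0],0.6],[[0,0,-10],[0,0,0],0.6],[[0,0,0],[0,0,0],0],[[0,0,0],[0,0,0],0],[[0,0,0],[0,0,0],0],[[0,0,0],[0,0,0],0],[[0,0,0],[0,0,0],0],[[0,0,0],[0,0,0],0],[[0,0,0],[0,0,0],0],[[0,0,0],[0,0,0],0]]';python3 go.py .571 -.0903 .178
```

```text
t: 12.27
tool_pos: [0.5707, -0.0905, 0.188]
tool_rot: [0.237, -3.132, -0.0]
contact_force: [-0.4, 0.6, 0.2]
opening: -0.0001
grip_force: 0.0
t 12.27 pos [ 0.5707 -0.0905  0.188 ] q [-0.286 -0.028  1.768 -0.     1.403 -2.008] F [-0.4  0.6  0.2] Tq [-0.01  0.02 -0.03] op -0.0001 gf 0.0
y [-0.151  0.989  0.   ] z [-6.e-04  1.e-04 -1.e+00] shift mm [-0.3  0.1 10. ]
```

```bash
python3 -m pendant '[[[0,0,4],[0,0,0],0],[[0,0,4],[0,0,0],0],[[0,0,1],[0,0,0],0],[[0,0,0.5],[0,0,0],0],[[0,0,0.5],[0,0,0],0],[[0,0,0],[0,0,0],0],[[0,0,0],[0,0,0],0]]' | grep -E "pos|for"
for i in 1 2 3; do python3 -m pendant '[[[0,0,0.5],[0,0,0],0],[[0,0,0],[0,0,0],0],[[0,0,0],[0,0,0],0]]' | grep -E "pos|con"; done
```

```text
tool_pos: [0.5709, -0.0906, 0.1785]
contact_force: [0.2, -0.4, -0.3]
grip_force: 0.0
tool_pos: [0.5709, -0.0905, 0.1779]
contact_force: [-0.1, 0.3, -0.4]
tool_pos: [0.5708, -0.0905, 0.1773]
contact_force: [0.1, 0.6, -0.4]
tool_pos: [0.5708, -0.0905, 0.1768]
contact_force: [-1.3, -0.0, -0.0]
```

```bash
for i in 1 2 3 4; do python3 -m pendant '[[[0,0,0.4],[0,0,0],0],[[0,0,0],[0,0,0],0],[[0,0,0],[0,0,0],0]]' | grep -E "pos|con"; done
```

```text
tool_pos: [0.5708, -0.0905, 0.1764]
contact_force: [0.4, 0.0, 0.1]
tool_pos: [0.5708, -0.0905, 0.176]
contact_force: [0.0, 0.2, -0.2]
tool_pos: [0.5708, -0.0905, 0.1756]
contact_force: [0.2, -0.4, 0.7]
tool_pos: [0.5709, -0.0906, 0.1754]
contact_force: [-0.1, 0.2, 0.5]
```

```bash
for i in 1 2 3 4; do python3 -m pendant '[[[0,0,0.4],[0,0,0],0],[[0,0,0],[0,0,0],0],[[0,0,0],[0,0,0],0]]' | grep -E "pos|con"; done
```

```text
tool_pos: [0.571, -0.0906, 0.1753]
contact_force: [-1.2, 0.1, 2.2]
tool_pos: [0.5711, -0.0906, 0.1748]
contact_force: [-0.3, 0.5, 3.4]
tool_pos: [0.5711, -0.0906, 0.1744]
contact_force: [-0.7, 0.2, 4.2]
tool_pos: [0.5711, -0.0906, 0.1741]
contact_force: [-2.0, -0.1, 5.5]
```

```bash
for i in 1 2 3; do python3 -m pendant '[[[0,0,0.4],[0,0,0],0],[[0,0,0.4],[0,0,0],0],[[0,0,0],[0,0,0],0],[[0,0,0],[0,0,0],0]]' | grep -E "pos|con"; done
```

```text
tool_pos: [0.5712, -0.0906, 0.1736]
contact_force: [-1.8, 0.0, 6.3]
tool_pos: [0.5712, -0.0906, 0.1731]
contact_force: [-1.6, 0.6, 6.8]
tool_pos: [0.5713, -0.0906, 0.1727]
contact_force: [-2.9, 0.6, 7.9]
```

```bash
for i in 1 2; do python3 -m pendant '[[[0,0,0.4],[0,0,0],0],[[0,0,0.4],[0,0,0],0],[[0,0,0],[0,0,0],0],[[0,0,0],[0,0,0],0]]' | grep -E "pos|con"; done; python3 go.py .571 -.0905 .1717
```

```text
tool_pos: [0.5714, -0.0907, 0.1722]
contact_force: [-2.8, 1.6, 9.6]
tool_pos: [0.5715, -0.0907, 0.1717]
contact_force: [-3.2, 1.8, 10.3]
t 17.27 pos [ 0.5715 -0.0907  0.1717] q [-0.286 -0.014  1.782 -0.     1.372 -2.008] F [-3.2  1.8 10.3] Tq [0.13 0.56 0.02] op 0.0002 gf 5.4
y [-0.151  0.989 -0.001] z [ 1.7e-03 -5.0e-04 -1.0e+00] shift mm [0.4 0.3 0. ]
```

```bash
python3 -m pendant '[[[0,0,0.5],[0,0,0],0],[[0,0,0],[0,0,0],0],[[0,0,0],[0,0,0],0],[[0,0,0],[0,0,0],0],[[0,0,0],[0,0,0],0],[[0,0,0],[0,0,0],0],[[0,0,0],[0,0,0],0],[[0,0,0],[0,0,0],0],[[0,0,0],[0,0,0],0],[[0,0,0],[0,0,0],0],[[0,0,0],[0,0,0],0],[[0,0,0],[0,0,0],0]]' | grep -E "pos|con"; python3 go.py .571 -.0905 .1717
```

```text
tool_pos: [0.5715, -0.0907, 0.1714]
contact_force: [-3.6, 1.2, 11.8]
t 18.27 pos [ 0.5715 -0.0907  0.1714] q [-0.286 -0.014  1.782 -0.     1.372 -2.008] F [-3.6  1.2 11.8] Tq [0.21 0.58 0.01] op -0.0001 gf 5.8
y [-0.151  0.989 -0.001] z [ 1.8e-03 -6.0e-04 -1.0e+00] shift mm [ 0.5  0.3 -0.3]
```

Force is 11.8 N and travel about 3.6 mm, which agree on a depth of about 3.5 mm. I'll hold one more second, then lift off.

```bash
python3 -m pendant '[[[0,0,0],[0,0,0],0],[[0,0,0],[0,0,0],0],[[0,0,0],[0,0,0],0],[[0,0,0],[0,0,0],0],[[0,0,0],[0,0,0],0],[[0,0,0],[0,0,0],0],[[0,0,0],[0,0,0],0],[[0,0,0],[0,0,0],0],[[0,0,0],[0,0,0],0],[[0,0,0],[0,0,0],0],[[0,0,0],[0,0,0],0],[[0,0,0],[0,0,0],0]]' | grep -E "pos|con"
python3 -m pendant '[[[0,0,-1],[0,0,0],0],[[0,0,-1],[0,0,0],0],[[0,0,-1],[0,0,0],0],[[0,0,-1],[0,0,0],0],[[0,0,-2],[0,0,0],0],[[0,0,-5],[0,0,0],0],[[0,0,-15],[0,0,0],0],[[0,0,-20],[0,0,0],0],[[0,0,-20],[0,0,0],0],[[0,0,0],[0,0,0],0],[[0,0,0],[0,0,0],0],[[0,0,0],[0,0,0],0]]' | grep -E "pos|con"
python3 - <<'E'
from station import optics
import cv2,numpy as np
a=optics.get_image("scene")[140:200,227:267,::-1]
b=optics.get_image("side")[200:260,272:312,::-1]
f=lambda i:cv2.resize(i,None,fx=10,fy=10,interpolation=cv2.INTER_CUBIC)
cv2.imwrite("pics/end.png",np.hstack([f(a),f(b)]))
E
```

```text
tool_pos: [0.5715, -0.0907, 0.1714]
contact_force: [-3.4, 0.6, 11.8]
tool_pos: [0.5702, -0.0903, 0.2335]
contact_force: [-1.0, 0.5, -0.7]
```

View pics/end.png

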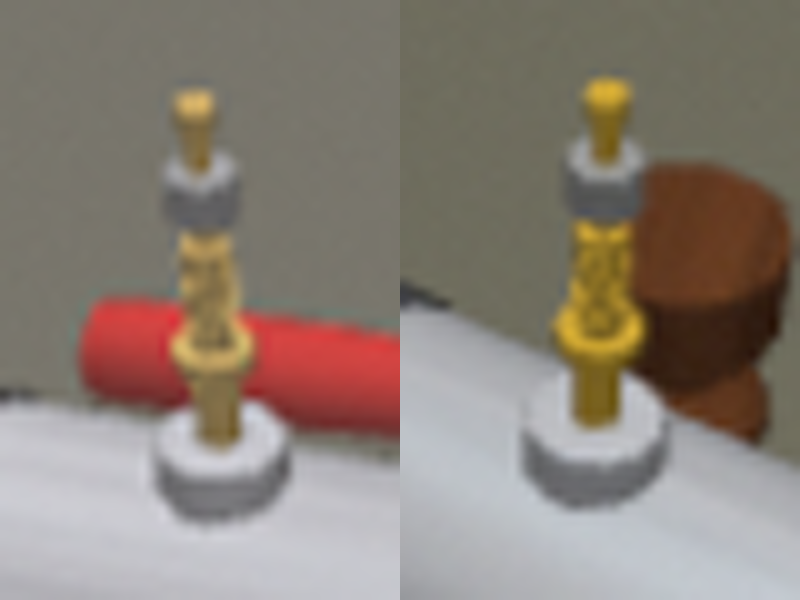

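The tip is back at its starting height, (195,98) and (208,92) in the crops. The nut sits about 27 px (5.5–6 mm) higher than before, and the bystanders have not moved.

```bash
python3 -c "
from station import ctrl
print(ctrl.finish_job())"
```

```text
the job is handed in; nothing more can be done
None
```

I handed the job in (no verdict came back): the nut is backed out to its end stop, and the tip was held about 3.5 mm deep at about 12 N for over 2 s, then sprang back up; the screwdriver and pot were unmoved in the last view, and I touched nothing else.

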